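# Make up two sewing kits

## Robot

A 6-joint arm with a two-finger parallel gripper is mounted at the origin on the work surface. World frame = base frame: x ahead of the robot, y to its left, z up, the work surface at z = 0. Lengths are in m, angles in rad, forces in N, time in s.
With the tool pointing down it reaches from about 0.3 to 0.75 m from the base axis. Payload 8.5 kg.
Tool frame: the origin (TCP) lies between the finger pads; the fingertips stand 14 mm ahead of it and the grasp point (between the pads) lies 5 mm behind it (r.nose_length is the distance from the TCP to the fingertips, in m); z points along the fingers, y is the line along which they close (so a half turn about z gives the same grasp; the last joint's range is limited). The gripper opens to 85 mm and grips with 20 to 120 N. Pads are 22 mm wide; open, the fingers measure 114 mm over their backs; the gripper's body (76 mm by 85 mm) begins 54 mm behind the grasp point. The pads swing forward as they close: fully open they stand 13 mm farther back than shut.
Start: joints at [0.967, 0.381, 1.297, -0, 1.464, -0.215], TCP at [0.208, 0.509, 0.245] pointing down, gripper open.
Joint ranges: [-3.11, 3.11], [-0.89, 2.33], [0.22, 2.48], [-1.42, 4.56], [0.17, 2.85], [-2.88, 2.88]. Speed limits (rad/s): [2.39, 2.39, 3.14, 3.14, 3.14, 3.14].

## Interface

Orientations are given as a rotation vector (axis times angle).
In Python, from bench import r gives the robot as it stands.
- The arm moves only by the shell command python3 -m crank 'ROWS'. ROWS is a JSON object of lists of equal length, an entry for each row: "translation": the shift along the world's x, y, z in m, a list of three; "twist": the turn, a rotation vector about the world's x, y, z in rad, a list of three; "gripper": the closure, from -1 (fully open) to 1 (shut). In form: {"translation": [[tx, ty, tz], ...], "twist": [[wx, wy, wz], ...], "gripper": [gripper, ...]}. A call has 1 to 5 rows; each row is the pose to reach, as a shift and turn from the pose commanded when the call began; what a row does not reach only later rows make up. A row lasts 1/8 s, in which the tool goes at most 62.5 mm and 10.7 degrees, less where a joint would pass 70% of its speed; a pose out of reach is approached as far as the arm can. A call with a gripper value outside its range is refused whole. The fingers move at their own pace and stop on an object; the grip force is fixed at half the most. Time passes only in rows, so rows that repeat a pose let the fingers close. It gives the time, the measured TCP pose, the force, the opening and the grip force at its end, in the units of the state.
- r.observe(): the state, without advancing time (a new reading comes with each control period).
- r.read_camera(name): name is "side" or "top"; returns (picture, depth): 400x640x3 uint8, blue, green, red; 400x640 float32, m along the optical axis (not along the pixel's ray), 0 where there is no reading.
- r.camera_model(name): a dict with "fx", "fy", "cx", "cy" (pixels), "dist_coeffs" ([k1, k2, p1, p2, k3] as OpenCV has them; the pictures are not rectified), "position" and "orientation" of the camera in the world. Camera axes: x right, y up, looking along -z (the intrinsics and any distortion apply to the point x, -y, -z); pixel columns grow to the right and rows downward; lengths in m; the calibration is good to about 2 mm. A picture is of the moment at which its call begins. camera_model takes no time and is no camera call.
- r.job_done(): hands the job in; it is judged then, once.
Trained networks look in the newest picture that a camera, given by its name, has taken for a name from the list of things; names that differ only in an ending like _2 or _b are one class to them, and where a whole thing is asked for, a point or a joint stands for the part that bears it (a point fixed in the world has none). Each returns a list of dicts, best first, with "score" (0 to 1); they miss things now and then, are a little off and sometimes report something else, mostly with a low value. They report only what shows in the picture. A call takes as long as a camera call. They do not tell look-alikes from the thing itself.
- r.outline_of(camera, query): "region" (400x640 bool, what is visible of it) and "location" ([column, row] in pixels, amid what is visible of it).
The state is a dict: "t": time; "q": joint angles; "qd": joint speeds; "tau": joint torques, N m; "tool_pos": TCP position; "eef_rot": TCP orientation; "wrist_force": force on the tool from outside, world axes, zero at the start; "moment": the same for the moment, N m; "finger_gap": finger opening in m; "finger_force": force on a finger pad.
Only numpy, scipy, OpenCV 4.12 (cv2) and the standard library are available. Lean on these libraries where they do the work, as an engineer would, in place of code of your own. Each camera call takes 0.05 s, during which the arm holds its last target. There are 200 camera calls.

## Task

Make up the two sewing kits from the stock on the table: the yellow tray gets the orange spool, the purple spool and the pink bobbin box; the blue tray gets the green spool and the red-lidded button jar. In each tray the box or jar goes in the white-lined end compartment and each spool gets a plain compartment to itself, everything standing upright and flat on the tray floor. Leave the white spool and the brass pin tin where they are, and knock nothing over.

Things in the scene. Friction and masses are not known exactly. Their poses are not given: they have to be found in the camera images.
- tray_yellow: mustard-yellow kit tray, fixed: it does not move. Outside 82 mm (x) by 238 mm (y), rims and dividers 12 mm high and 4 mm thick, floor 3 mm thick. Three equal compartments in a row along y, each 74 x 74 mm inside, centred at y = -78, 0 and +78 mm on the tray's x = 0; the one at y = +78 mm is white-lined, the other two are plain. Origin at the centre of the underside, z up.
- tray_blue: blue kit tray, fixed: it does not move. Outside 82 mm (x) by 238 mm (y), rims and dividers 12 mm high and 4 mm thick, floor 3 mm thick. Three equal compartments in a row along y, each 74 x 74 mm inside, centred at y = -78, 0 and +78 mm on the tray's x = 0; the one at y = +78 mm is white-lined, the other two are plain. Origin at the centre of the underside, z up.
- spool_orange: Orange sewing-thread spool, loose, standing upright: cylinder 40 mm across, 52 mm high, about 70 g. Origin at the centre of the underside, z up. To be kitted.
- spool_purple: Purple sewing-thread spool, loose, standing upright: cylinder 40 mm across, 52 mm high, about 70 g. Origin at the centre of the underside, z up. To be kitted.
- spool_green: Dark green sewing-thread spool, loose, standing upright: cylinder 40 mm across, 52 mm high, about 70 g. Origin at the centre of the underside, z up. To be kitted.
- bobbin_box: pink bobbin box, loose, closed and rigid: block 38 mm (x) by 56 mm (y) by 36 mm high, about 90 g. Origin at the centre of the underside, z up. To be kitted.
- button_jar: button jar with a red lid and clear sides showing coloured buttons, loose, closed: cylinder 46 mm across, 58 mm high, about 120 g. Origin at the centre of the underside, z up. To be kitted.
- spool_white: White sewing-thread spool, loose, standing upright: cylinder 40 mm across, 52 mm high, about 70 g. Origin at the centre of the underside, z up. Stays where it is.
- pin_tin: round brass pin tin, loose, closed: cylinder 50 mm across, 28 mm high, about 80 g. Origin at the centre of the underside. Stays where it is.
Things that resemble listed ones, but are neither listed nor needed, are in the scene too. Of the things that look like the spool_green, take the one that is nearest to the robot's base at the start.

How it is judged:
At the end, for the whole second after the job is handed in: Every kit piece is in its compartment as the goal says (spools either way round): centre within 26 mm of the compartment's centre in x and y, underside under 8 mm above the tray's, tilt under 0.12 rad, at rest. White spool and pin tin upright, at rest, within 25 mm of their start (x of spool_orange in the frame of tray_yellow between -0.026 and 0.026 m and z of spool_orange in the frame of tray_yellow between -0.002 and 0.008 m and angle between each of spool_orange, spool_purple, bobbin_box, spool_green, button_jar, spool_white, pin_tin's own z axis and vertical below 0.12 rad and linear speed of each of spool_orange, spool_purple, bobbin_box, spool_green, button_jar, spool_white, pin_tin below 0.02 m/s and angular speed of each of spool_orange, spool_purple, bobbin_box, spool_green, button_jar below 0.3 rad/s and x of spool_purple in the frame of tray_yellow between -0.026 and 0.026 m and z of spool_purple in the frame of tray_yellow between -0.002 and 0.008 m and x of bobbin_box in the frame of tray_yellow between -0.026 and 0.026 m and z of bobbin_box in the frame of tray_yellow between -0.002 and 0.008 m and x of spool_green in the frame of tray_blue between -0.026 and 0.026 m and z of spool_green in the frame of tray_blue between -0.002 and 0.008 m and x of button_jar in the frame of tray_blue between -0.026 and 0.026 m and z of button_jar in the frame of tray_blue between -0.002 and 0.008 m and ((y of spool_orange in the frame of tray_yellow between -0.026 and 0.026 m and y of spool_purple in the frame of tray_yellow between -0.104 and -0.052 m) or (y of spool_orange in the frame of tray_yellow between -0.104 and -0.052 m and y of spool_purple in the frame of tray_yellow between -0.026 and 0.026 m)) and (y of spool_green in the frame of tray_blue between -0.026 and 0.026 m or y of spool_green in the frame of tray_blue between -0.104 and -0.052 m) and y of bobbin_box in the frame of tray_yellow between 0.052 and 0.104 m and y of button_jar in the frame of tray_blue between 0.052 and 0.104 m and distance of each of spool_white, pin_tin from where it was at the start of the episode below 0.025 m); the robot touches nothing.
It fails at once if one of the spools, the box, the jar or the tin is knocked over (tilted more than 0.8 rad) (angle between any of spool_orange, spool_purple, bobbin_box, spool_green, button_jar, spool_white, pin_tin's own z axis and vertical above 0.8 rad).
It fails at once if the white spool or the pin tin is moved more than 25 mm (distance of any of spool_white, pin_tin from where it was at the start of the episode above 0.025 m).
It also fails if it takes over 120 s, if anything falls off the work surface, if the arm or the gripper's body presses on something with over 40 N, if the wrist force passes 120 N, or if a joint passes its speed limit or range.

## Working session

There is one attempt and no reset: what is moved stays moved. The work goes in short steps, Python scripts to look and compute and a shell command to move; the robot and the scene stay as the last step left them, time stands still between calls to the robot, and variables do not carry over. Pictures are saved under pics/ and viewed, at most 14 in all, crops included, and the job is handed in when it is done.

```bash
mkdir -p pics; ls
cat > h.py <<'E'
import numpy as np, cv2
from scipy.spatial.transform import Rotation as R
from bench import r
def rot(m):
    o=np.array(m["orientation"],float)
    if o.shape==(3,3): return o
    return R.from_rotvec(o).as_matrix() if o.size==3 else R.from_quat(o).as_matrix()
def pts(name,depth,uv):
    m=r.camera_model(name); K=np.array([[m["fx"],0,m["cx"]],[0,m["fy"],m["cy"]],[0,0,1]])
    uv=np.array(uv,float).reshape(-1,2)
    n=cv2.undistortPoints(uv.reshape(-1,1,2),K,np.array(m["dist_coeffs"],float)).reshape(-1,2)
    d=depth[uv[:,1].astype(int),uv[:,0].astype(int)]
    p=np.c_[n[:,0]*d,-n[:,1]*d,-d]
    return p@rot(m).T+np.array(m["position"]),d
def cloud(name,depth):
    v,u=np.mgrid[0:400,0:640]
    p,d=pts(name,depth,np.c_[u.ravel(),v.ravel()]); p[d==0]=np.nan
    return p.reshape(400,640,3)
E
python3 - <<'E'
from h import *
for n in ("top","side"):
    im,d=r.read_camera(n); cv2.imwrite(f"pics/{n}0.png",im); np.savez(f"{n}0.npz",im=im,d=d)
    m=r.camera_model(n); print(n,m)
print(r.observe())
E
```

```text
pics
top {'fx': 401.5545461708739, 'fy': 401.5545461708739, 'cx': 315.3496791584892, 'cy': 204.1241153770317, 'dist_coeffs': array([-0.07642045,  0.        ,  0.        ,  0.        ,  0.        ]), 'position': array([ 0.43517146, -0.01610759,  0.87758005]), 'orientation': array([ 0.09445337, -0.09241723, -1.55270371])}
side {'fx': 404.7336865339624, 'fy': 404.7336865339624, 'cx': 318.0739793431653, 'cy': 201.48945790770003, 'dist_coeffs': array([0.03275421, 0.        , 0.        , 0.        , 0.        ]), 'position': array([0.34872001, 0.50860295, 0.6958479 ]), 'orientation': array([ 0.15414552, -0.98572107, -2.61751527])}
{'t': 0.1, 'q': array([ 9.66720472e-01,  3.81132870e-01,  1.29812612e+00, -6.39033023e-06,
        1.46357208e+00, -2.15279418e-01]), 'qd': array([-4.46666090e-05, -4.36216899e-04, -2.84937623e-03,  1.33182605e-03,
        8.43449550e-04, -1.19153085e-03]), 'tau': array([ 4.89136350e-03, -4.49217832e+01, -2.31659245e+01, -9.02639363e-05,
        3.60495898e-03, -3.42074077e-05]), 'tool_pos': array([0.20835428, 0.50876558, 0.24479107]), 'eef_rot': array([-6.06785368e-01, -3.08193936e+00,  1.78801721e-03]), 'wrist_force': array([-0.50885654,  0.06709428,  0.49565977]), 'moment': array([-0.05363189, -0.02019455,  0.01001783]), 'finger_force': 0.0, 'finger_gap': 0.08536032398096537}
```

View pics/top0.png

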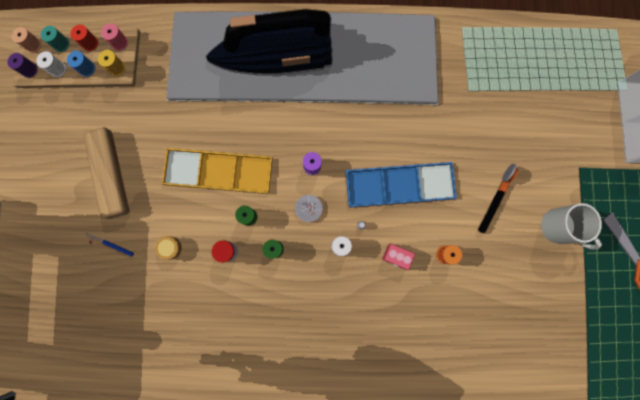

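View pics/side0.png

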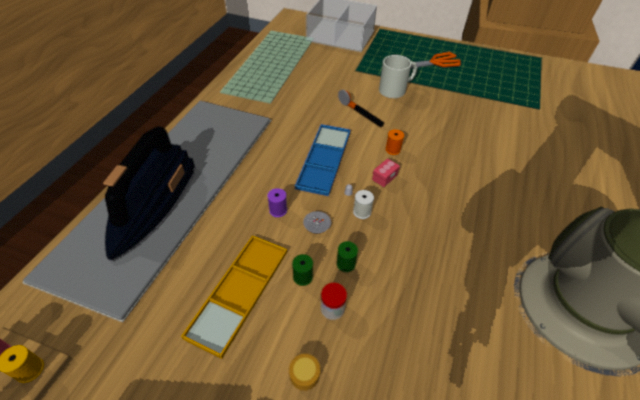

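Top picture: orange spool (452,255), purple (312,162), two dark greens (245,215) and (273,249), white (342,246), pink box (399,257), red-lid jar (222,251), brass tin (168,248), a grey pincushion/tin (309,208), a thimble (361,226), yellow tray (218,171) with its white end on the left, and blue tray (401,185) with its white end on the right. Candidates for spool_green are (245,215) and (273,249). The rack spools at top left are not stock.

Run:
```python
from h import *
z=np.load("top0.npz"); im,d=z["im"],z["d"]; P=cloud("top",d); H=P[:,:,2]
tab=P[150:300,150:480,2]; print("table med",np.nanmedian(tab))
things=dict(orange=(452,255),purple=(312,162),greenA=(245,215),greenB=(273,249),white=(342,246),box=(399,257),jar=(222,251),tin=(168,248),cushion=(309,208),thimble=(361,226))
n,lab=cv2.connectedComponents(((H>0.017)&(H<.1)).astype(np.uint8))
for k,(u,v) in things.items():
    w=lab[v-8:v+9,u-8:u+9]; w=w[w>0]
    if not len(w): print(k,"none");continue
    l=np.bincount(w).argmax(); m=lab==l
    q=P[m]; zt=np.percentile(q[:,2],90)
    t=q[q[:,2]>zt-.006][:,:2].astype(np.float32)
    c,s,a=cv2.minAreaRect(t)
    print(k,"ztop %.3f"%zt,"mean",t.mean(0).round(4),"rect",np.round(c,4),np.round(s,4),"%.1f"%a,"dist %.3f"%np.hypot(*c),m.sum())
hsv=cv2.cvtColor(im,cv2.COLOR_BGR2HSV)
for k,(u0,u1,v0,v1) in dict(yel=(155,282,143,200),blue=(338,465,157,214)).items():
    m=np.zeros(H.shape,bool); m[v0:v1,u0:u1]=1
    sub=m&(H>0.0075)&(H<.02)
    q=P[sub][:,:2].astype(np.float32); c,s,a=cv2.minAreaRect(q); print(k,np.round(c,4),np.round(s,4),a,sub.sum(),cv2.boxPoints((c,s,a)).round(3).tolist())
cv2.imwrite("pics/crop1.png",cv2.resize(im[140:280,140:480],None,fx=2.35,fy=2.35,interpolation=cv2.INTER_CUBIC))
```

```text
table med 0.0020065592478720196
orange ztop 0.055 mean [ 0.4345 -0.2972] rect [ 0.4343 -0.2976] [0.0384 0.0376] 27.4 dist 0.526 370
purple ztop 0.055 mean [ 0.6242 -0.0054] rect [ 0.6245 -0.0053] [0.039 0.038] 48.5 dist 0.625 324
greenA ztop 0.055 mean [0.5093 0.1324] rect [0.5091 0.1328] [0.0375 0.038 ] 1.9 dist 0.526 335
greenB ztop 0.055 mean [0.4404 0.0728] rect [0.4402 0.0728] [0.0367 0.0373] 0.8 dist 0.446 307
white ztop 0.055 mean [ 0.4485 -0.0691] rect [ 0.4486 -0.0692] [0.0368 0.0391] 0.7 dist 0.454 303
box ztop 0.039 mean [ 0.4297 -0.191 ] rect [ 0.4297 -0.1913] [0.0553 0.038 ] 66.5 dist 0.470 512
jar ztop 0.061 mean [0.435  0.1741] rect [0.4352 0.1746] [0.0427 0.0446] 1.2 dist 0.469 456
tin ztop 0.032 mean [0.4388 0.3013] rect [0.439  0.3021] [0.0489 0.0484] 1.4 dist 0.533 474
cushion ztop 0.017 mean [ 0.5318 -0.0027] rect [ 0.5318 -0.0027] [0. 0.] 0.0 dist 0.532 1
thimble ztop 0.025 mean [ 0.4945 -0.114 ] rect [ 0.4944 -0.1144] [0.0129 0.0131] 0.8 dist 0.507 41
yel [0.6107 0.2049] [0.2381 0.0832] 85.69258117675781 874 [[0.5600000023841858, 0.08900000154972076], [0.6430000066757202, 0.08299999684095383], [0.6610000133514404, 0.32100000977516174], [0.578000009059906, 0.3269999921321869]]
blue [ 0.5863 -0.2013] [0.0829 0.2384] 5.635730743408203 801 [[0.5329999923706055, -0.08699999749660492], [0.5569999814033508, -0.3240000009536743], [0.6389999985694885, -0.3160000145435333], [0.6159999966621399, -0.07900000363588333]]
```

View pics/crop1.png

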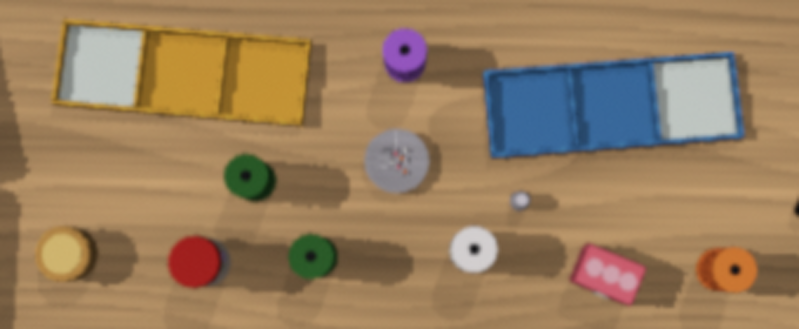

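The green at (273,249) in the top picture lies 0.446 m from the base, against 0.526 m for the other, so it is the one to take. Heights and sizes match the list. First move goes above the jar, turning the fingers to close along world x.

```bash
python3 -m crank '{"translation":[[0.03,-0.045,-0.01],[0.06,-0.09,-0.02],[0.09,-0.135,-0.03],[0.12,-0.18,-0.04],[0.15,-0.225,-0.05]],"twist":[[0,0,-0.16],[0,0,-0.32],[0,0,-0.48],[0,0,-0.64],[0,0,-0.8]],"gripper":[-1,-1,-1,-1,-1]}'
python3 -m crank '{"translation":[[0.03,-0.04,0],[0.06,-0.08,-0.02],[0.077,-0.11,-0.035],[0.077,-0.11,-0.035],[0.077,-0.11,-0.035]],"twist":[[0,0,-0.16],[0,0,-0.32],[0,0,-0.382],[0,0,-0.382],[0,0,-0.382]],"gripper":[-1,-1,-1,-1,-1]}'
```

```text
t: 0.72
tool_pos: [0.3591, 0.2824, 0.1949]
eef_rot: [-1.766, -2.598, 0.0]
wrist_force: [0.6, 0.0, 0.7]
finger_gap: 0.0852
finger_force: 0.0
t: 1.35
tool_pos: [0.4352, 0.1743, 0.1604]
eef_rot: [-2.22, -2.222, 0.0]
wrist_force: [-0.5, 0.5, 0.3]
finger_gap: 0.0855
finger_force: 0.0
```

```bash
python3 -m crank '{"translation":[[0,0,-0.06],[0,0,-0.11],[0,0,-0.125],[0,0,-0.125],[0,0,-0.125]],"twist":[[0,0,0],[0,0,0],[0,0,0],[0,0,0],[0,0,0]],"gripper":[-1,-1,-1,-1,0.6]}'
python3 -m crank '{"translation":[[0,0,0],[0,0,0],[0,0,0],[0,0,0],[0,0,0]],"twist":[[0,0,0],[0,0,0],[0,0,0],[0,0,0],[0,0,0]],"gripper":[1,1,1,1,1]}'
```

```text
t: 1.98
tool_pos: [0.4358, 0.1746, 0.0364]
eef_rot: [2.219, 2.222, 0.003]
wrist_force: [-0.2, -0.1, 0.0]
finger_gap: 0.0698
finger_force: 0.0
t: 2.6
tool_pos: [0.4359, 0.1742, 0.0365]
eef_rot: [2.221, 2.221, 0.003]
wrist_force: [-1.6, 0.8, 8.2]
finger_gap: 0.0449
finger_force: 60.3
```

```bash
python3 -m crank '{"translation":[[0,0,0.06],[0,0,0.11],[0.02,-0.055,0.115],[0.04,-0.11,0.115],[0.06,-0.165,0.115]],"twist":[[0,0,0],[0,0,0],[0,0,0],[0,0,0],[0,0,0]],"gripper":[1,1,1,1,1]}'
python3 -m crank '{"translation":[[0.02,-0.055,0],[0.04,-0.11,0],[0.06,-0.165,0],[0.08,-0.22,0],[0.098,-0.27,0]],"twist":[[0,0,0],[0,0,0],[0,0,0],[0,0,0],[0,0,0]],"gripper":[1,1,1,1,1]}'
python3 -m crank '{"translation":[[0,-0.018,0],[0,-0.018,0],[0,-0.018,0]],"twist":[[0,0,0],[0,0,0],[0,0,0]],"gripper":[1,1,1]}'
```

```text
t: 3.22
tool_pos: [0.4958, 0.0073, 0.1511]
eef_rot: [2.22, 2.221, 0.001]
wrist_force: [1.7, 0.8, -1.5]
finger_gap: 0.0449
finger_force: 61.9
t: 3.85
tool_pos: [0.5937, -0.2631, 0.1507]
eef_rot: [2.222, 2.221, 0.0]
wrist_force: [0.8, 0.2, -0.8]
finger_gap: 0.0445
finger_force: 61.9
t: 4.22
tool_pos: [0.5933, -0.2775, 0.1506]
eef_rot: [-2.22, -2.222, -0.0]
wrist_force: [0.1, 0.7, -1.7]
finger_gap: 0.0449
finger_force: 61.9
```

```bash
python3 -m crank '{"translation":[[0,0,-0.05],[0,0,-0.09],[0,0,-0.105],[0,0,-0.11],[0,0,-0.111]],"twist":[[0,0,0],[0,0,0],[0,0,0],[0,0,0],[0,0,0]],"gripper":[1,1,1,1,1]}'
python3 -m crank '{"translation":[[0,0,0],[0,0,0],[0,0,0]],"twist":[[0,0,0],[0,0,0],[0,0,0]],"gripper":[1,-0.5,-1]}'
python3 -m crank '{"translation":[[0,0,0],[0,0,0],[0,0,0.05],[0,0,0.1],[0,0,0.11]],"twist":[[0,0,0],[0,0,0],[0,0,0],[0,0,0],[0,0,0]],"gripper":[-1,-1,-1,-1,-1]}'
```

```text
t: 4.85
tool_pos: [0.5941, -0.2791, 0.0407]
eef_rot: [2.22, 2.22, 0.001]
wrist_force: [0.4, 0.5, -0.6]
finger_gap: 0.0452
finger_force: 61.9
t: 5.22
tool_pos: [0.5937, -0.2792, 0.0399]
eef_rot: [2.221, 2.221, 0.0]
wrist_force: [0.8, 0.5, -0.7]
finger_gap: 0.0789
finger_force: 0.0
t: 5.85
tool_pos: [0.5945, -0.2797, 0.1532]
eef_rot: [2.217, 2.217, 0.002]
wrist_force: [-0.1, 0.1, -1.2]
finger_gap: 0.0855
finger_force: 0.0
```

```bash
python3 -m crank '{"translation":[[-0.055,-0.006,0],[-0.11,-0.012,0],[-0.159,-0.018,0],[-0.159,-0.018,0],[-0.159,-0.018,0]],"twist":[[0,0,0],[0,0,0],[0,0,0],[0,0,0],[0,0,0]],"gripper":[-1,-1,-1,-1,-1]}'
python3 -m crank '{"translation":[[0,0,-0.06],[0,0,-0.105],[0,0,-0.116],[0,0,-0.116],[0,0,-0.116]],"twist":[[0,0,0],[0,0,0],[0,0,0],[0,0,0],[0,0,0]],"gripper":[-1,-1,-1,1,1]}'
python3 -m crank '{"translation":[[0,0,0],[0,0,0],[0,0,0],[0,0,0],[0,0,0]],"twist":[[0,0,0],[0,0,0],[0,0,0],[0,0,0],[0,0,0]],"gripper":[1,1,1,1,1]}'
```

```text
t: 6.48
tool_pos: [0.4349, -0.2972, 0.1491]
eef_rot: [2.222, 2.221, 0.0]
wrist_force: [0.2, -0.4, 0.1]
finger_gap: 0.0856
finger_force: 0.0
t: 7.1
tool_pos: [0.4354, -0.2977, 0.0348]
eef_rot: [2.219, 2.22, -0.0]
wrist_force: [0.4, 0.9, -0.4]
finger_gap: 0.0518
finger_force: 0.0
t: 7.72
tool_pos: [0.4352, -0.2977, 0.0351]
eef_rot: [2.219, 2.219, -0.0]
wrist_force: [-0.4, 0.4, 6.4]
finger_gap: 0.0387
finger_force: 60.0
```

Run:
```python
from h import *
im,d=r.read_camera("side"); cv2.imwrite("pics/s1.png",im)
```

```text
(no output)
```

View pics/s1.png

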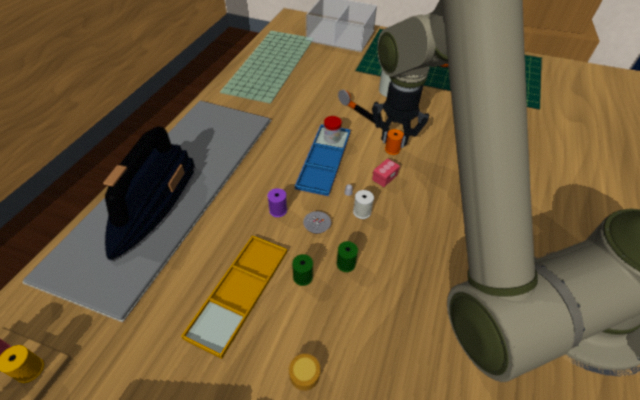

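The side picture shows the jar upright at (333,130) in the blue tray's white end, and the orange spool held at (395,140). The orange spool goes to the yellow tray's middle compartment.

```bash
python3 -m crank '{"translation":[[0,0,0.06],[0,0,0.11],[0.02,0.056,0.116],[0.04,0.112,0.116],[0.06,0.168,0.116]],"twist":[[0,0,0],[0,0,0],[0,0,0],[0,0,0],[0,0,0]],"gripper":[1,1,1,1,1]}'
python3 -m crank '{"translation":[[0.02,0.056,0],[0.04,0.112,0],[0.06,0.168,0],[0.08,0.224,0],[0.1,0.28,0]],"twist":[[0,0,0],[0,0,0],[0,0,0],[0,0,0],[0,0,0]],"gripper":[1,1,1,1,1]}'
python3 -m crank '{"translation":[[0.016,0.054,0],[0.016,0.054,0],[0.016,0.054,0],[0.016,0.054,-0.05]],"twist":[[0,0,0],[0,0,0],[0,0,0],[0,0,0]],"gripper":[1,1,1,1]}'
python3 -m crank '{"translation":[[0,0,-0.04],[0,0,-0.055],[0,0,-0.061],[0,0,-0.062],[0,0,-0.062]],"twist":[[0,0,0],[0,0,0],[0,0,0],[0,0,0],[0,0,0]],"gripper":[1,1,1,1,1]}'
```

```text
t: 8.4
tool_pos: [0.495, -0.1275, 0.1506]
eef_rot: [2.221, 2.219, 0.001]
wrist_force: [1.3, -0.5, -0.2]
finger_gap: 0.0389
finger_force: 60.7
t: 9.02
tool_pos: [0.595, 0.1529, 0.1506]
eef_rot: [2.22, 2.221, 0.002]
wrist_force: [0.1, -1.0, -0.6]
finger_gap: 0.0384
finger_force: 60.7
t: 9.52
tool_pos: [0.6126, 0.2039, 0.1029]
eef_rot: [2.219, 2.216, 0.011]
wrist_force: [0.0, -0.2, -1.2]
finger_gap: 0.0385
finger_force: 60.7
t: 10.15
tool_pos: [0.6111, 0.205, 0.0386]
eef_rot: [2.221, 2.22, 0.003]
wrist_force: [-0.3, -0.2, -1.1]
finger_gap: 0.0385
finger_force: 60.7
```

```bash
python3 -m crank '{"translation":[[0,0,0],[0,0,0],[0,0,0],[0,0,0.05],[0,0,0.11]],"twist":[[0,0,0],[0,0,0],[0,0,0],[0,0,0],[0,0,0]],"gripper":[-1,-1,-1,-1,-1]}'
python3 -m crank '{"translation":[[-0.045,-0.035,0],[-0.09,-0.07,0],[-0.13,-0.1,0],[-0.17,-0.132,0],[-0.17,-0.132,0]],"twist":[[0,0,0],[0,0,0],[0,0,0],[0,0,0],[0,0,0]],"gripper":[-1,-1,-1,-1,-1]}'
python3 -m crank '{"translation":[[0,0,0],[0,0,-0.06],[0,0,-0.105],[0,0,-0.114],[0,0,-0.114]],"twist":[[0,0,0],[0,0,0],[0,0,0],[0,0,0],[0,0,0]],"gripper":[-1,-1,-1,-1,1]}'
python3 -m crank '{"translation":[[0,0,0],[0,0,0],[0,0,0],[0,0,0],[0,0,0]],"twist":[[0,0,0],[0,0,0],[0,0,0],[0,0,0],[0,0,0]],"gripper":[1,1,1,1,1]}'
```

```text
t: 10.78
tool_pos: [0.61, 0.2048, 0.1478]
eef_rot: [-2.22, -2.22, 0.003]
wrist_force: [-0.1, -0.0, 0.5]
finger_gap: 0.0853
finger_force: 0.0
t: 11.4
tool_pos: [0.4383, 0.0718, 0.1476]
eef_rot: [-2.223, -2.219, 0.001]
wrist_force: [0.9, -0.4, 0.3]
finger_gap: 0.0855
finger_force: 0.0
t: 12.02
tool_pos: [0.4413, 0.0732, 0.0337]
eef_rot: [2.221, 2.222, 0.0]
wrist_force: [-0.4, 0.9, -0.3]
finger_gap: 0.07
finger_force: 0.0
t: 12.65
tool_pos: [0.4413, 0.073, 0.0348]
eef_rot: [2.22, 2.22, 0.003]
wrist_force: [-1.1, 0.5, 7.8]
finger_gap: 0.0383
finger_force: 59.3
```

```bash
python3 -m crank '{"translation":[[0,0,0.06],[0,0,0.11],[0.035,-0.05,0.114],[0.07,-0.1,0.114],[0.105,-0.15,0.114]],"twist":[[0,0,0],[0,0,0],[0,0,0],[0,0,0],[0,0,0]],"gripper":[1,1,1,1,1]}'
python3 -m crank '{"translation":[[0.033,-0.046,0],[0.033,-0.046,0],[0.033,-0.046,-0.05],[0.033,-0.046,-0.09],[0.033,-0.046,-0.105]],"twist":[[0,0,0],[0,0,0],[0,0,0],[0,0,0],[0,0,0]],"gripper":[1,1,1,1,1]}'
python3 -m crank '{"translation":[[0,0,-0.004],[0,0,-0.005],[0,0,-0.005],[0,0,-0.005],[0,0,-0.005]],"twist":[[0,0,0],[0,0,0],[0,0,0],[0,0,0],[0,0,0]],"gripper":[1,1,1,-1,-1]}'
python3 -m crank '{"translation":[[0,0,0],[0,0,0],[0,0,0.05],[0,0,0.11],[0,0,0.11]],"twist":[[0,0,0],[0,0,0],[0,0,0],[0,0,0],[0,0,0]],"gripper":[-1,-1,-1,-1,-1]}'
```

```text
t: 13.28
tool_pos: [0.5464, -0.0787, 0.1487]
eef_rot: [2.22, 2.22, 0.002]
wrist_force: [0.8, 0.4, -0.3]
finger_gap: 0.0386
finger_force: 60.8
t: 13.9
tool_pos: [0.5774, -0.1221, 0.0412]
eef_rot: [-2.219, -2.22, 0.002]
wrist_force: [0.6, -0.7, -1.1]
finger_gap: 0.0383
finger_force: 60.9
t: 14.52
tool_pos: [0.5787, -0.1231, 0.0378]
eef_rot: [2.221, 2.221, 0.0]
wrist_force: [0.4, 0.4, -0.2]
finger_gap: 0.0735
finger_force: 0.0
t: 15.15
tool_pos: [0.5803, -0.1237, 0.152]
eef_rot: [2.215, 2.216, 0.005]
wrist_force: [-0.4, 0.2, -1.1]
finger_gap: 0.0854
finger_force: 0.0
```

```bash
python3 -m crank '{"translation":[[-0.05,-0.023,0],[-0.1,-0.046,0],[-0.149,-0.068,0],[-0.149,-0.068,0],[-0.149,-0.068,0]],"twist":[[0,0,-0.14],[0,0,-0.28],[0,0,-0.41],[0,0,-0.41],[0,0,-0.41]],"gripper":[-1,-1,-1,-1,-1]}'
python3 -m crank '{"translation":[[0,0,-0.06],[0,0,-0.11],[0,0,-0.122],[0,0,-0.122],[0,0,-0.122]],"twist":[[0,0,0],[0,0,0],[0,0,0],[0,0,0],[0,0,0]],"gripper":[-1,-1,-1,-1,1]}'
python3 -m crank '{"translation":[[0,0,0],[0,0,0],[0,0,0],[0,0,0],[0,0,0]],"twist":[[0,0,0],[0,0,0],[0,0,0],[0,0,0],[0,0,0]],"gripper":[1,1,1,1,1]}'
```

```text
t: 15.78
tool_pos: [0.4299, -0.1911, 0.1471]
eef_rot: [-2.627, -1.723, -0.0]
wrist_force: [0.2, 0.5, -0.1]
finger_gap: 0.0854
finger_force: 0.0
t: 16.4
tool_pos: [0.4305, -0.1915, 0.0268]
eef_rot: [2.624, 1.722, 0.002]
wrist_force: [0.4, -0.3, -0.2]
finger_gap: 0.0699
finger_force: 0.0
t: 17.02
tool_pos: [0.4299, -0.1914, 0.0264]
eef_rot: [2.625, 1.722, 0.001]
wrist_force: [-1.3, 1.2, 8.5]
finger_gap: 0.0369
finger_force: 60.5
```

Run:
```python
from h import *
im,d=r.read_camera("side"); cv2.imwrite("pics/s2.png",im)
```

```text
(no output)
```

View pics/s2.png

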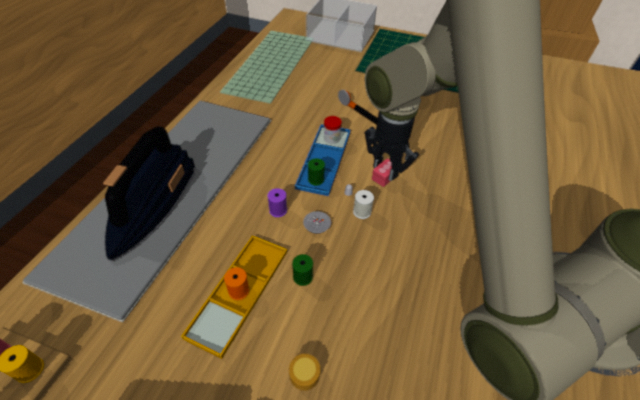

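The side picture shows orange upright in the yellow tray at (236,283), green in the blue tray at (317,172), and the box held at (383,172). The box goes to the yellow tray's white end.

```bash
python3 -m crank '{"translation":[[0,0,0.06],[0,0,0.12],[0.02,0.05,0.125],[0.04,0.1,0.125],[0.06,0.15,0.125]],"twist":[[0,0,0],[0,0,0],[0,0,0.1],[0,0,0.2],[0,0,0.335]],"gripper":[1,1,1,1,1]}'
python3 -m crank '{"translation":[[0.022,0.055,0],[0.044,0.11,0],[0.066,0.165,0],[0.088,0.22,0],[0.11,0.275,0]],"twist":[[0,0,0],[0,0,0],[0,0,0],[0,0,0],[0,0,0]],"gripper":[1,1,1,1,1]}'
python3 -m crank '{"translation":[[0.017,0.049,0],[0.017,0.049,0],[0.017,0.049,-0.05],[0.017,0.049,-0.1],[0.017,0.049,-0.115]],"twist":[[0,0,0],[0,0,0],[0,0,0],[0,0,0],[0,0,0]],"gripper":[1,1,1,1,1]}'
python3 -m crank '{"translation":[[0,0,-0.005],[0,0,-0.006],[0,0,-0.006],[0,0,-0.006],[0,0,-0.006]],"twist":[[0,0,0],[0,0,0],[0,0,0],[0,0,0],[0,0,0]],"gripper":[1,1,1,-1,-1]}'
python3 -m crank '{"translation":[[0,0,0],[0,0,0],[0,0,0.05],[0,0,0.11],[0,0,0.12]],"twist":[[0,0,0],[0,0,0],[0,0,0],[0,0,0],[0,0,0]],"gripper":[-1,-1,-1,-1,-1]}'
```

```text
t: 17.7
tool_pos: [0.4898, -0.0396, 0.1509]
eef_rot: [2.299, 2.14, 0.001]
wrist_force: [1.4, -0.5, -1.1]
finger_gap: 0.0371
finger_force: 60.9
t: 18.32
tool_pos: [0.5998, 0.2358, 0.1506]
eef_rot: [2.303, 2.136, 0.0]
wrist_force: [1.7, -0.0, -1.6]
finger_gap: 0.0367
finger_force: 60.9
t: 18.95
tool_pos: [0.615, 0.2817, 0.0326]
eef_rot: [-2.302, -2.134, 0.008]
wrist_force: [-0.4, -0.9, -0.3]
finger_gap: 0.0369
finger_force: 61.0
t: 19.58
tool_pos: [0.6167, 0.283, 0.0299]
eef_rot: [2.303, 2.136, 0.001]
wrist_force: [-0.2, -0.2, -0.1]
finger_gap: 0.0719
finger_force: 0.0
t: 20.2
tool_pos: [0.6179, 0.2834, 0.1543]
eef_rot: [2.3, 2.134, 0.012]
wrist_force: [-0.1, 1.0, -0.4]
finger_gap: 0.0855
finger_force: 0.0
```

```bash
python3 -m crank '{"translation":[[0.002,-0.058,0],[0.004,-0.116,0],[0.006,-0.174,0],[0.007,-0.232,0],[0.008,-0.288,0]],"twist":[[0,0,0],[0,0,0],[0,0,0],[0,0,0],[0,0,0]],"gripper":[-1,-1,-1,-1,-1]}'
python3 -m crank '{"translation":[[0,0,0],[0,0,0],[0,0,-0.06],[0,0,-0.105],[0,0,-0.116]],"twist":[[0,0,0],[0,0,0],[0,0,0],[0,0,0],[0,0,0]],"gripper":[-1,-1,-1,-1,-1]}'
python3 -m crank '{"translation":[[0,0,0],[0,0,0],[0,0,0],[0,0,0],[0,0,0]],"twist":[[0,0,0],[0,0,0],[0,0,0],[0,0,0],[0,0,0]],"gripper":[-1,1,1,1,1]}'
python3 -m crank '{"translation":[[0,0,0],[0,0,0]],"twist":[[0,0,0],[0,0,0]],"gripper":[1,1]}'
```

```text
t: 20.82
tool_pos: [0.624, -0.0069, 0.1485]
eef_rot: [-2.302, -2.136, 0.001]
wrist_force: [0.5, 0.9, -0.2]
finger_gap: 0.0856
finger_force: 0.0
t: 21.45
tool_pos: [0.623, -0.0032, 0.0306]
eef_rot: [-2.298, -2.136, 0.005]
wrist_force: [0.7, -0.1, -0.2]
finger_gap: 0.0851
finger_force: 0.0
t: 22.08
tool_pos: [0.6251, -0.0051, 0.0347]
eef_rot: [2.302, 2.135, 0.002]
wrist_force: [-0.8, 0.1, 6.2]
finger_gap: 0.0385
finger_force: 59.9
t: 22.32
tool_pos: [0.625, -0.0052, 0.0347]
eef_rot: [2.302, 2.135, 0.002]
wrist_force: [-0.3, 0.2, 6.0]
finger_gap: 0.0385
finger_force: 59.9
```

```bash
python3 -m crank '{"translation":[[0,0,0.06],[0,0,0.11],[-0.007,0.045,0.114],[-0.014,0.09,0.114],[-0.02,0.132,0.114]],"twist":[[0,0,0],[0,0,0],[0,0,0],[0,0,0],[0,0,0]],"gripper":[1,1,1,1,1]}'
python3 -m crank '{"translation":[[0,0,0],[0,0,0],[0,0,-0.05],[0,0,-0.09],[0,0,-0.105]],"twist":[[0,0,0],[0,0,0],[0,0,0],[0,0,0],[0,0,0]],"gripper":[1,1,1,1,1]}'
python3 -m crank '{"translation":[[0,0,-0.004],[0,0,-0.005],[0,0,-0.005],[0,0,-0.005],[0,0,-0.005]],"twist":[[0,0,0],[0,0,0],[0,0,0],[0,0,0],[0,0,0]],"gripper":[1,1,1,-1,-1]}'
python3 -m crank '{"translation":[[0,0,0],[0,0,0],[0,0,0.05],[0,0,0.11],[-0.05,0,0.13]],"twist":[[0,0,0],[0,0,0],[0,0,0],[0,0,0],[0,0,0]],"gripper":[-1,-1,-1,-1,-1]}'
python3 -m crank '{"translation":[[-0.06,0,0],[-0.12,0,0.05],[-0.18,0,0.1],[-0.2,0,0.1],[-0.2,0,0.1]],"twist":[[0,0,0],[0,0,0],[0,0,0],[0,0,0],[0,0,0]],"gripper":[-1,-1,-1,-1,-1]}'
python3 - <<'E'
from h import *
for n in ("side","top"):
    im,d=r.read_camera(n); cv2.imwrite(f"pics/{n}3.png",im); np.savez(n+"3.npz",im=im,d=d)
E
```

```text
t: 22.95
tool_pos: [0.6041, 0.1282, 0.1479]
eef_rot: [2.303, 2.136, 0.001]
wrist_force: [0.4, 0.4, -1.8]
finger_gap: 0.0383
finger_force: 60.7
t: 23.58
tool_pos: [0.6039, 0.1256, 0.0403]
eef_rot: [-2.303, -2.133, 0.004]
wrist_force: [0.3, -0.6, 0.1]
finger_gap: 0.0384
finger_force: 60.7
t: 24.2
tool_pos: [0.6047, 0.127, 0.0379]
eef_rot: [2.303, 2.136, 0.001]
wrist_force: [-0.7, 0.7, -0.1]
finger_gap: 0.073
finger_force: 0.0
t: 24.82
tool_pos: [0.5571, 0.1267, 0.1708]
eef_rot: [2.3, 2.132, 0.01]
wrist_force: [0.6, 0.2, -0.8]
finger_gap: 0.0854
finger_force: 0.0
t: 25.45
tool_pos: [0.3528, 0.1271, 0.269]
eef_rot: [2.301, 2.136, 0.005]
wrist_force: [0.2, 1.3, -1.3]
finger_gap: 0.0854
finger_force: 0.0
```

View pics/top3.png

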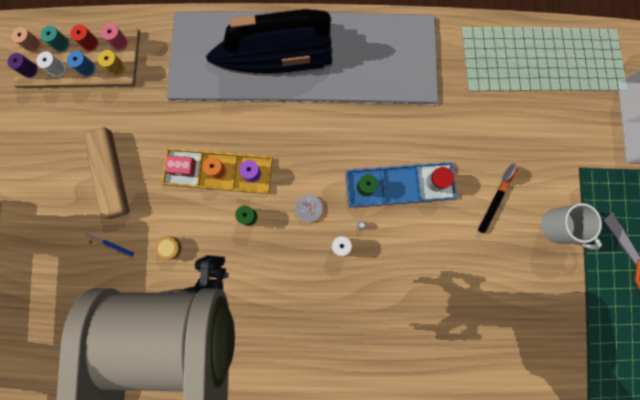

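View pics/side3.png

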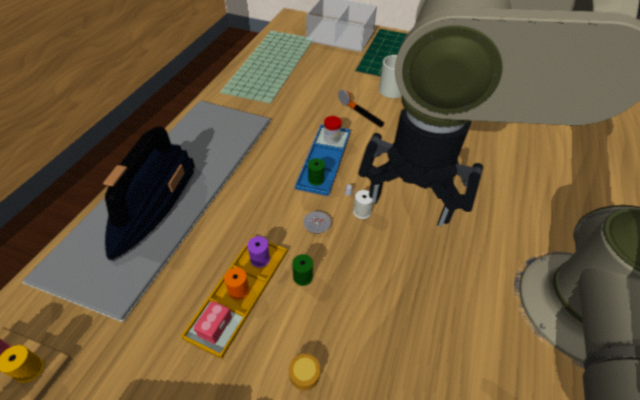

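Both pictures show everything upright in its compartment. In the top view: box (180,166), orange (213,168), purple (250,171), green (368,184), jar (441,178). White (342,246) and the brass tin (168,248) have not moved. A numeric check follows.

Run:
```python
from h import *
P=cloud("top",np.load("top3.npz")["d"]); H=P[:,:,2]
n,lab=cv2.connectedComponents(((H>0.024)&(H<.1)).astype(np.uint8))
Y=(np.array([.6107,.2049]),np.array([.0751,.9972])); B=(np.array([.5863,-.2013]),np.array([.0983,-.9952]))
for k,u,v,T in (("box",180,166,Y),("orange",213,168,Y),("purple",250,171,Y),("green",368,184,B),("jar",441,178,B),("white",342,246,None),("tin",168,248,None)):
    w=lab[v-4:v+5,u-4:u+5]; q=P[lab==np.bincount(w[w>0]).argmax()]; zt=np.percentile(q[:,2],90)
    t=q[q[:,2]>zt-.006]; c=np.array(cv2.minAreaRect(t[:,:2].astype(np.float32))[0])
    tilt=np.linalg.lstsq(np.c_[t[:,:2]-c,np.ones(len(t))],t[:,2],rcond=None)[0][:2]
    if T is not None: e=c-T[0]; print(k,"y %.3f x %.3f"%(e@T[1], e@np.array([T[1][1],-T[1][0]])),"ztop %.3f"%zt,tilt.round(2))
    else: print(k,c.round(4),"ztop %.3f"%zt,tilt.round(2))
```

```text
box y 0.077 x 0.000 ztop 0.042 [0.01 0.  ]
orange y -0.000 x 0.000 ztop 0.058 [-0.  0.]
purple y -0.078 x -0.000 ztop 0.058 [-0.01 -0.  ]
green y -0.079 x 0.001 ztop 0.058 [-0.01 -0.01]
jar y 0.078 x 0.001 ztop 0.064 [ 0.01 -0.02]
white [ 0.4486 -0.0691] ztop 0.055 [ 0.   -0.01]
tin [0.4389 0.3022] ztop 0.032 [-0.01 -0.01]
```

```bash
python3 -c "
from bench import r
print(r.job_done())"
```

```text
the job is handed in; nothing more can be done
None
```

I've made up both sewing kits and handed the job in. A last camera check put every piece upright within about 1 mm of its compartment's centre, with the white spool and pin tin not moved; the hand-in gave no verdict.

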